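# Screw the cable elbow into the lamp housing

### The job

Screw the red cable elbow into the collar of the yellow lamp housing held in the vise: let its two lugs drop into the collar's slots, then turn it clockwise (seen from above) with light force until you feel the seal resist, and stop with its outlet pointing at the white mark. Never force it, let go of it there, and leave the other loose things on the bench where they are.

Things in the scene. Friction and masses are not known exactly. Their poses are not given: they have to be found in the camera images.
- elbow: Loose red right-angle cable elbow, about 120 g, standing on its brass spigot. Origin: centre of the spigot's underside; z up along the spigot, x towards the outlet. Spigot 34 mm in diameter, 37 mm long, its tip chamfered by 2.5 mm over 4 mm.
- lugs (a point): Point on the spigot's axis 14.5 mm above its underside, midway between the two brass lugs at the elbow's +y and -y. Each lug is 8 mm wide (along x), 5 mm high (12 to 17 mm above the underside) and reaches 23.5 mm from the axis.
- block (a point): Centre of the elbow's red block, 56 mm above the underside. The block is 34 x 34 mm in plan and 40 mm high (36 to 76 mm above the underside); its flat faces at y = +-17 mm are the place to grip.
- outlet (a point): Centre of the barbed end of the elbow's outlet, a level pipe 19 mm thick from the block's +x face: 55 mm along the elbow's x, 56 mm above its underside.
- housing: Fixed yellow lamp housing, round, 100 mm in diameter, flat top 76 mm high, clamped in a small blue vise (jaws at its +y and -y sides, 52 mm high, 156 mm over both; screw handle out to 128 mm towards -y). Origin: on the bench under the housing's axis; z up.
- mouth (a point): Centre of the top face, 80 mm above the bench, of the aluminium collar round the housing's axis. Collar 67 mm in diameter, bore 37 mm for the spigot.
- mark (a point): White mark on the housing's flat top, 42 mm from the axis towards the housing's -y.
- slots (a point): On the axis 77 mm above the bench, level with the collar's two opposite lug slots, about 14 mm wide, reaching 26 mm from the axis. Their angle varies and is not measured: see it or feel for it. The lugs drop (+-7 degrees) with the outlet some 60 to 110 degrees anticlockwise (from above) of the mark. Half a turn away they drop too, but the mark is then out of reach.
- ramps (a point): On the axis 74 mm above the bench, under the collar's 6 mm rim, where two ramps begin at the slots and fall 9 mm over 115 degrees clockwise, pulling the lugs down as the elbow turns clockwise. A hard stop ends the turn about 124 degrees from the slots, 10 or more degrees past the mark; anticlockwise from the slots is blocked.
- seal (a point): On the axis 55.5 mm above the bench: top of the sprung rubber seal, where the spigot's underside rests when the lugs have dropped. After 20 to 35 degrees of turning the ramps press the spigot into the seal, 1 mm per 13 degrees; it pushes back with about 2.5 N plus 1.7 N per mm. At the mark the underside is 49 to 53 mm above the bench. Friction holds the elbow where it is left.
- straight: bystander: loose straight brass and grey fitting, 44 mm in diameter, 62 mm high, standing; origin under its centre
- cap: bystander: loose black round cap with a knob, 48 mm in diameter, 34 mm high; origin under its centre
- board_a: bystander: loose brown circuit board 50 x 40 mm, 17 mm high with its parts; origin under its centre
- board_b: bystander: another such board
- board_c: bystander: another such board
- pot: bystander: loose small potentiometer with a black knob, 24 mm in diameter, 28 mm high; origin under its centre

How it is judged:
By the outcome, as a careful person would: the job done as asked, in the order asked, and still so for the second after the job is handed in, with the robot touching nothing.
It also fails if it takes over 64 s, if anything falls off the work surface, if the arm or the gripper's body presses on something with over 40 N, if the wrist force passes 120 N, or if a joint passes its speed limit or range.

### The arm

A 6-joint arm with a two-finger parallel gripper is mounted at the origin on the work surface. World frame = base frame: x ahead of the robot, y to its left, z up, the work surface at z = 0. Lengths are in m, angles in rad, forces in N, time in s.
With the tool pointing down it reaches from about 0.425 to 0.95 m from the base axis. Payload 3.5 kg.
Tool frame: the origin (TCP) lies on the centre line of the jaws, within the pads' length; the fingertips stand 14 mm ahead of it and the grasp point (between the pads) lies 5 mm behind it (tips_ahead is the distance from the TCP to the fingertips, in m); y points along the fingers, z is the direction in which the jaws open and shut, and the axes are right-handed (so a half turn about y gives the same grasp; the last joint's range is limited). The gripper opens to 85 mm and grips with 20 to 120 N. Pads are 22 mm wide; open, the fingers measure 114 mm over their backs; the gripper's body (76 mm by 85 mm) begins 54 mm behind the grasp point. The pads swing forward as they close: fully open they stand 13 mm farther back than shut.
Start: joints at [-1.299, 0.286, 1.577, -0, 1.279, -0.15], TCP at [0.276, -0.616, 0.245] pointing down, gripper open.
Joint ranges: [-2.77, 2.77], [-0.9, 2.22], [0.21, 2.48], [-1.53, 4.67], [0.24, 2.81], [-2.84, 2.84]. Speed limits (rad/s): [2.79, 2.79, 3.14, 3.14, 3.14, 3.14].

### API

Orientations are given as a unit quaternion [x, y, z, w].
In Python, from plant import get_state, read_camera, sign_off, tips_ahead gives the robot as it stands.
- The arm moves only by the tool send_rows, never from a script. Its argument "plan" is a list of rows, each a list of 2 entries, a list of its own where there are three numbers: the shift along the tool's x, y, z in units of 12 cm (1.0 is 12 cm), then the turn, a rotation vector about the tool's x, y, z in units of 360 degrees (1.0 is 360 degrees). In form: [[[tx, ty, tz], [rx, ry, rz]], ...]. A call has 1 to 12 rows; each row shifts and turns the commanded pose from where the row before left it, along the tool's axes as they then stand; what a row does not reach is not made up. A row lasts 1/10 s, in which the tool goes at most 50 mm and 8.59 degrees, less where a joint would pass 70% of its speed; a pose out of reach is approached as far as the arm can. A call with a number of a shift or a turn outside -1 to 1 is refused whole. A call with a gripper value outside its range is refused whole. "gripper" is the closure, from 0 (fully open) to 1 (shut), set as the call begins (left out, the last holds). The fingers move at their own pace and stop on an object; "grip_force" is the grip in N (left out, the last holds). Time passes only in rows, so rows that do not move let the fingers close. It gives the time, the measured TCP pose, the force and the opening at its end, in the units of the state.
- get_state(): the state, without advancing time (a new reading comes with each control period).
- read_camera(name): name is "scene" or "top"; returns a dict with "img" (384x512x3 uint8, blue, green, red), "fx", "fy", "cx", "cy" (pixels), "world_from_camera" (4x4, takes a point from camera to world coordinates). Camera axes: x right, y down, z forward; pixel columns grow to the right and rows downward; lengths in m; the calibration is good to about 2 mm. A picture is of the moment at which its call begins. There is no depth.
- sign_off(): hands the job in, once; it reports no verdict.
The state is a dict: "time": time; "qpos": joint angles; "dq": joint speeds; "joint_efforts": joint torques, N m; "eef_pos": TCP position; "tcp_rot": TCP orientation; "contact_force": force on the tool from outside, world axes, zero at the start; "wrist_torque": the same for the moment, N m; "opening": opening from 0.0 (shut) to 1.0 (fully open).
Only numpy, scipy, OpenCV 4.12 (cv2) and the standard library are available. Lean on these libraries where they do the work, as an engineer would, in place of code of your own. Each camera call takes 0.05 s, during which the arm holds its last target. There are 200 camera calls.

## Working session

There is one attempt and no reset: what is moved stays moved. The work goes in short steps, Python scripts to look and compute and a tool call to move; the robot and the scene stay as the last step left them, time stands still between calls to the robot, and variables do not carry over. Pictures are saved under pics/ and viewed, about 8 in all and at most 12, crops included, and the job is handed in when it is done.

Besides the shell and the picture viewer there is one more tool, called after "Call:" as name([rows], argument=value, ...), one row to a line, values as JSON. send_rows: Moves the arm, as the interface text tells. Its arguments: {"type":"object","properties":{"plan":{"type":"array"},"gripper":{"type":"number"},"grip_force":{"type":"number"}},"required":["plan"]}

```bash
mkdir -p pics; ls; python3 - <<'E'
from plant import *
import cv2,numpy as np
print(get_state(), tips_ahead)
for n in("scene","top"):
    c=read_camera(n); cv2.imwrite(f"pics/{n}0.png",c["img"]); print(n,c["fx"],c["fy"],c["cx"],c["cy"]);print(np.round(c["world_from_camera"],4))
E
```

```text
pics
{'time': 0.0, 'qpos': array([-1.29898838e+00,  2.87179588e-01,  1.57818683e+00, -1.19513469e-05,
        1.27860550e+00, -1.50002508e-01]), 'dq': array([0.0004969 , 0.00105766, 0.00076773, 0.00123604, 0.0006194 ,
       0.00081043]), 'joint_efforts': array([ 3.08334775e-04, -4.05978656e+01, -2.92624980e+01, -2.10915218e-04,
        5.78635474e-03, -7.09446411e-06]), 'eef_pos': array([ 0.27620558, -0.61521153,  0.24393254]), 'tcp_rot': array([-0.14808571,  0.69227722, -0.69059844,  0.14797523]), 'contact_force': array([0.01857609, 0.19915103, 0.17091402]), 'wrist_torque': array([-0.04618304, -0.01026119,  0.00094922]), 'opening': 0.9993088679831132} 0.014
scene 412.22249063311165 412.22249063311165 259.4013256367828 186.2944680373218
[[-0.1768  0.5334 -0.8272  1.3687]
 [ 0.9842  0.1051 -0.1426  0.1048]
 [ 0.0108 -0.8393 -0.5435  0.6278]
 [ 0.      0.      0.      1.    ]]
top 447.72785183788 447.72785183788 258.399902495338 195.0191894182929
[[ 0.1336 -0.9672  0.2161  0.322 ]
 [-0.991  -0.1301  0.0305 -0.0704]
 [-0.0014 -0.2182 -0.9759  1.108 ]
 [ 0.      0.      0.      1.    ]]
```

View pics/top0.png

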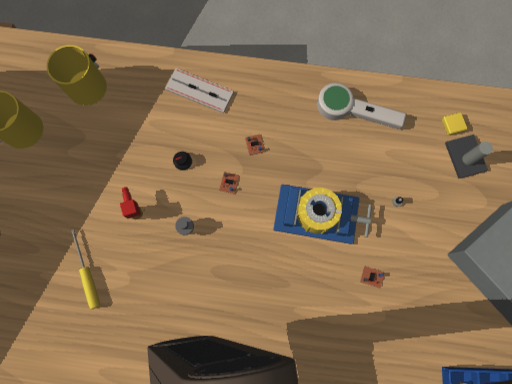

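View pics/scene0.png

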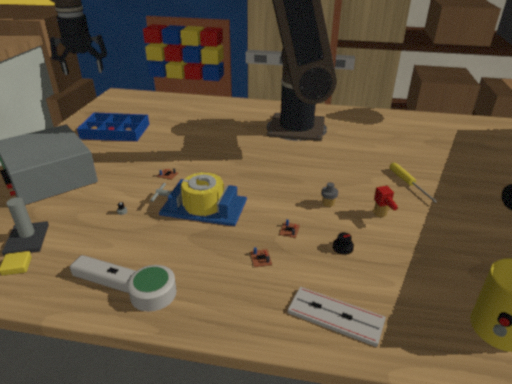

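Top: the elbow is at about (129,205), outlet towards image up (+x). The housing is at (320,210) with its vise handle to the right (-y). In the scene view the elbow is at (383,200) and the housing at (203,193). I'll zoom in on both.

```bash
cat > h.py <<'E'
from plant import *
import cv2,numpy as np
def ray(c,u,v):
    T=c["world_from_camera"]; d=T[:3,:3]@np.array([(u-c["cx"])/c["fx"],(v-c["cy"])/c["fy"],1]); return T[:3,3],d
def onz(c,u,v,z):
    o,d=ray(c,u,v); return o+d*(z-o[2])/d[2]
def proj(c,p):
    T=c["world_from_camera"]; q=T[:3,:3].T@(np.asarray(p)-T[:3,3]); return np.array([c["cx"]+c["fx"]*q[0]/q[2],c["cy"]+c["fy"]*q[1]/q[2]])
def mask(c,lo,hi):
    return cv2.inRange(cv2.cvtColor(c["img"],cv2.COLOR_BGR2HSV),lo,hi)
def crop(c,x,y,w,h,s): return cv2.resize(c["img"][y:y+h,x:x+w],None,fx=s,fy=s,interpolation=cv2.INTER_CUBIC)
E
python3 - <<'E'
from h import *
t=read_camera("top");s=read_camera("scene")
cv2.imwrite("pics/z1.png",np.vstack([np.hstack([crop(t,290,180,64,60,6),crop(t,100,175,64,60,6)]),np.hstack([crop(s,170,160,64,40,6),crop(s,350,178,64,40,6)])]))
for n,c in(("top",t),("scene",s)):
    for lab,lo,hi in(("red",(0,170,70),(6,255,255)),("yel",(22,150,90),(34,255,255))):
        k,L,st,ce=cv2.connectedComponentsWithStats(mask(c,lo,hi))
        for i in range(1,k):
            if st[i,4]>60: print(n,lab,st[i],ce[i].round(1))
E
```

```text
top red [120 188  17  30 296] [127.4 204.1]
top yel [ 47  45  43  40 379] [72.  65.8]
top yel [  0  91  19  40 182] [ 10.5 112.6]
top yel [442 113  25  22 400] [454.1 123.4]
top yel [297 188  45  45 838] [317.4 210.9]
top yel [ 79 267  20  42 424] [ 88.5 287.6]
scene red [144  24  23  19 248] [153.   33.1]
scene red [201  27  22  19 290] [209.7  36.1]
scene red [164  45  19  16 217] [172.6  52.8]
scene red [185  63  17  17 227] [192.6  71.5]
scene red [375 186  22  24 290] [385.9 196.7]
scene yel [  0   0  55   6 278] [27.6  2.2]
scene yel [181  26  22  19 306] [190.   35.2]
scene yel [146  44  19  17 252] [154.5  51.4]
scene yel [201  45  22  19 281] [210.2  54.6]
scene yel [166  62  18  17 249] [174.3  69.7]
scene yel [390 163  26  22 205] [402.5 173. ]
scene yel [182 173  42  42 991] [201.9 197.8]
scene yel [  0 251  32  24 587] [ 15.  262.8]
scene yel [ 480  258   32   94 1523] [500.  304.8]
```

View pics/z1.png

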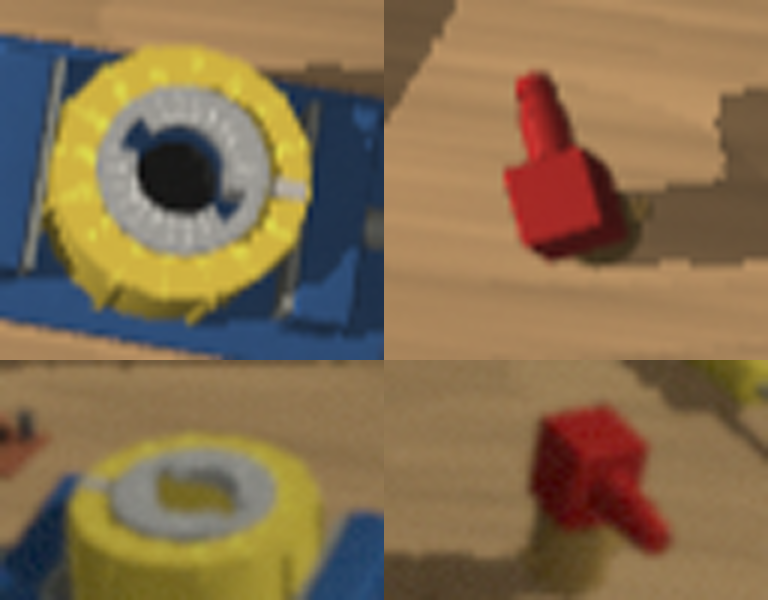

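The collar, its slots (crop (133,137) and (230,205)) and the mark (290,188) are clear. The elbow's block top face has its corners near crop (506,172), (583,147), (605,232) and (527,248), with the outlet tip at (535,78).

```bash
python3 - <<'E'
from h import *
t=read_camera("top");s=read_camera("scene")
f=lambda x,y,ox,oy:((x+.5)/6-.5+ox,(y+.5)/6-.5+oy)
P=lambda x,y,z:onz(t,*f(x,y,290,180),z)
# collar: grey low saturation mask within yellow
cc=(P(97,170,.08)+P(270,170,.08))/2; c2=(P(183,85,.08)+P(183,255,.08))/2
print("collar",cc,c2, P(97,170,.08)-P(270,170,.08), P(183,85,.08)-P(183,255,.08))
a=P(135,137,.077);b=P(230,205,.077);m=P(292,188,.076);C=(cc+c2)/2
ang=lambda d:np.degrees(np.arctan2(d[1],d[0]))
print("slotmid",(a+b)/2,"ang",ang(a-b),np.linalg.norm(a-b),"mark",m,ang(m-C),np.linalg.norm((m-C)[:2]))
# yellow hull in both
E_=lambda x,y,z:onz(t,*f(x-384,y,100,175),z)
k=[E_(*q,.076) for q in((506,172),(583,147),(605,232),(527,248))]
e=E_(535,80,.058)
print("block",np.mean(k,0),[np.round(v[:2],4) for v in k],"out",e,ang(e-np.mean(k,0)),np.linalg.norm((e-np.mean(k,0))[:2]), ang(k[0]-k[3]),ang(k[1]-k[2]),ang(k[0]-k[1])-90)
# scene block top corners crop origin (350,178), panel offset (384,360)
S=lambda x,y,z:onz(s,*f(x-384,y-360,350,178),z)
ks=[S(*q,.076) for q in((541,428),(610,407),(648,448),(580,478))]
print("scene block",np.mean(ks,0),[np.round(v[:2],4) for v in ks])
S2=lambda x,y,z:onz(s,*f(x,y-360,170,160),z)
print("scene collar",(S2(112,490,.08)+S2(275,490,.08))/2,(S2(190,452,.08)+S2(190,537,.08))/2,"mark",S2(95,484,.076))
E
```

```text
collar [ 0.53822877 -0.1854405   0.08      ] [ 0.53843877 -0.18522446  0.08      ] [-0.00898578  0.06677343  0.        ] [0.06708989 0.00700217 0.        ]
slotmid [ 0.53844334 -0.18537585  0.077     ] ang 60.97804830866995 0.04526510616771476 mark [ 0.53759922 -0.22860866  0.076     ] -90.97242150804074 0.04328240824528756
block [0.4791051  0.26088777 0.076     ] [array([0.4874, 0.2822]), array([0.5012, 0.2542]), array([0.469 , 0.2391]), array([0.4588, 0.268 ])] out [0.52887405 0.28436507 0.058     ] 25.25446206422787 0.05502846404895677 26.37471658853029 25.135076745977624 26.37935703425734
scene block [0.49027951 0.26316851 0.076     ] [array([0.4855, 0.2421]), array([0.4636, 0.2713]), array([0.4923, 0.284 ]), array([0.5197, 0.2553])]
scene collar [ 0.54004468 -0.18334923  0.08      ] [ 0.54282994 -0.18402824  0.08      ] mark [ 0.53743312 -0.2271751   0.076     ]
```

```bash
cat >> h.py <<'E'
from scipy.spatial.transform import Rotation as Ro
def yaw(st): # heading of tool x (level when pointing down), deg
    R=Ro.from_quat(st["tcp_rot"]).as_matrix(); return np.degrees(np.arctan2(R[1,0],R[0,0])),R
def go(target,yw=None):
    st=get_state(); y,R=yaw(st); d=np.asarray(target)-st["eef_pos"]
    if yw is None: yw=y
    dy=(yw-y+180)%360-180
    Rn=Ro.from_euler('z',dy,degrees=True).as_matrix()@R
    print("t",round(st["time"],2),"pos",st["eef_pos"].round(4),"yaw",round(y,2),"j6 deg",np.degrees(st["qpos"][[0,5]]).round(1),"open",round(st["opening"],3),"F",st["contact_force"].round(2),"M",st["wrist_torque"].round(2))
    print("turn units about tool y",round(-dy/360,4),"| shift units before turn",(R.T@d/.12).round(4),"| after turn",(Rn.T@d/.12).round(4))
    print("tool y axis",R[:,1].round(4))
E
python3 - <<'E'
from h import *
go((.539,-.185,.245)); 
for w in (25.5,205.5): go((.481,.261,.16),w)
E
```

```text
t 0.3 pos [ 0.2763 -0.6156  0.2448] yaw -155.83 j6 deg [-74.4  -8.6] open 0.998 F [0.4  0.74 0.06] M [-0.02  0.03  0.02]
turn units about tool y -0.0 | shift units before turn [-3.4662e+00  1.1000e-03 -2.3779e+00] | after turn [-3.4662e+00  1.1000e-03 -2.3779e+00]
tool y axis [-2.e-04  8.e-04 -1.e+00]
t 0.3 pos [ 0.2763 -0.6156  0.2448] yaw -155.83 j6 deg [-74.4  -8.6] open 0.998 F [0.4  0.74 0.06] M [-0.02  0.03  0.02]
turn units about tool y 0.4963 | shift units before turn [-4.5466  0.7125 -5.9661] | after turn [4.6846 0.7017 5.8597]
tool y axis [-2.e-04  8.e-04 -1.e+00]
t 0.3 pos [ 0.2763 -0.6156  0.2448] yaw -155.83 j6 deg [-74.4  -8.6] open 0.998 F [0.4  0.74 0.06] M [-0.02  0.03  0.02]
turn units about tool y -0.0037 | shift units before turn [-4.5466  0.7125 -5.9661] | after turn [-4.6844  0.7125 -5.8586]
tool y axis [-2.e-04  8.e-04 -1.e+00]
```

Call:
send_rows([
  [[-0.289, 0, -0.198], [0, 0, 0]],
  [[-0.289, 0, -0.198], [0, 0, 0]],
  [[-0.289, 0, -0.198], [0, 0, 0]],
  [[-0.289, 0, -0.198], [0, 0, 0]],
  [[-0.289, 0, -0.198], [0, 0, 0]],
  [[-0.289, 0, -0.198], [0, 0, 0]],
  [[-0.289, 0, -0.198], [0, 0, 0]],
  [[-0.289, 0, -0.198], [0, 0, 0]],
  [[-0.289, 0, -0.198], [0, 0, 0]],
  [[-0.289, 0, -0.198], [0, 0, 0]],
  [[-0.289, 0, -0.198], [0, 0, 0]],
  [[-0.289, 0, -0.198], [0, 0, 0]],
], gripper=0)

```text
time: 1.5
eef_pos: [0.54, -0.1837, 0.2455]
tcp_rot: [0.148, -0.691, 0.692, -0.148]
contact_force: [0.6, 0.1, 0.3]
opening: 0.997
```

```bash
python3 - <<'E'
from h import *
go((.481,.261,.245),25.5)
E
```

```text
t 1.5 pos [ 0.54   -0.1837  0.2455] yaw -155.83 j6 deg [-29.   36.9] open 0.997 F [0.55 0.11 0.31] M [-0.04  0.   -0.04]
turn units about tool y 0.4963 | shift units before turn [-1.0687e+00  3.1000e-03 -3.5821e+00] | after turn [1.1517 0.0055 3.5563]
tool y axis [ 4.e-04 -3.e-04 -1.e+00]
```

Call:
send_rows([
  [[-0.089, 0, -0.2985], [0, 0, 0]],
  [[-0.089, 0, -0.2985], [0, 0, 0]],
  [[-0.089, 0, -0.2985], [0, 0, 0]],
  [[-0.089, 0, -0.2985], [0, 0, 0]],
  [[-0.089, 0, -0.2985], [0, 0, 0]],
  [[-0.089, 0, -0.2985], [0, 0, 0]],
  [[-0.089, 0, -0.2985], [0, 0, 0]],
  [[-0.089, 0, -0.2985], [0, 0, 0]],
  [[-0.089, 0, -0.2985], [0, 0, 0]],
  [[-0.089, 0, -0.2985], [0, 0, 0]],
  [[-0.089, 0, -0.2985], [0, 0, 0]],
  [[-0.089, 0, -0.2985], [0, 0, 0]],
])

```text
time: 2.7
eef_pos: [0.4798, 0.2608, 0.2455]
tcp_rot: [0.148, -0.691, 0.691, -0.148]
contact_force: [0.6, -0.6, -0.1]
opening: 0.998
```

Call:
send_rows([
  [[0, 0, 0], [0, -0.022, 0]],
  [[0, 0, 0], [0, -0.022, 0]],
  [[0, 0, 0], [0, -0.022, 0]],
  [[0, 0, 0], [0, -0.022, 0]],
  [[0, 0, 0], [0, -0.022, 0]],
  [[0, 0, 0], [0, -0.022, 0]],
  [[0, 0, 0], [0, -0.022, 0]],
  [[0, 0, 0], [0, -0.022, 0]],
  [[0, 0, 0], [0, -0.022, 0]],
  [[0, 0, 0], [0, -0.022, 0]],
  [[0, 0, 0], [0, -0.022, 0]],
  [[0, 0, 0], [0, -0.022, 0]],
])

```text
time: 3.9
eef_pos: [0.4802, 0.2593, 0.2454]
tcp_rot: [-0.611, 0.356, -0.356, 0.611]
contact_force: [-0.2, -0.6, -0.4]
opening: 0.999
```

Call:
send_rows([
  [[0, 0.05, 0], [0, -0.022, 0]],
  [[0, 0.05, 0], [0, -0.022, 0]],
  [[0, 0.05, 0], [0, -0.022, 0]],
  [[0, 0.05, 0], [0, -0.022, 0]],
  [[0, 0.05, 0], [0, -0.022, 0]],
  [[0, 0.05, 0], [0, -0.022, 0]],
  [[0, 0.05, 0], [0, -0.022, 0]],
  [[0, 0.05, 0], [0, -0.022, 0]],
  [[0, 0.05, 0], [0, -0.022, 0]],
  [[0, 0.05, 0], [0, -0.022, 0]],
  [[0, 0.05, 0], [0, -0.0197, 0]],
])

```text
time: 5.0
eef_pos: [0.4803, 0.2593, 0.1791]
tcp_rot: [-0.689, -0.158, 0.158, 0.689]
contact_force: [0.2, 0.1, -0.1]
opening: 1.002
```

```bash
python3 - <<'E'
from h import *
t=read_camera("top");s=read_camera("scene")
go((.481,.261,.055),25.5)
cv2.imwrite("pics/g1.png",np.hstack([crop(t,90,160,80,80,5),crop(s,340,140,80,80,5)]))
E
```

```text
t 5.1 pos [0.4796 0.2591 0.1783] yaw 25.49 j6 deg [ 17.7 -97.8] open 0.999 F [0.09 0.25 0.17] M [ 0.   -0.02  0.01]
turn units about tool y -0.0 | shift units before turn [0.0192 1.0276 0.009 ] | after turn [0.0192 1.0276 0.009 ]
tool y axis [-1.9e-03 -6.0e-04 -1.0e+00]
```

View pics/g1.png

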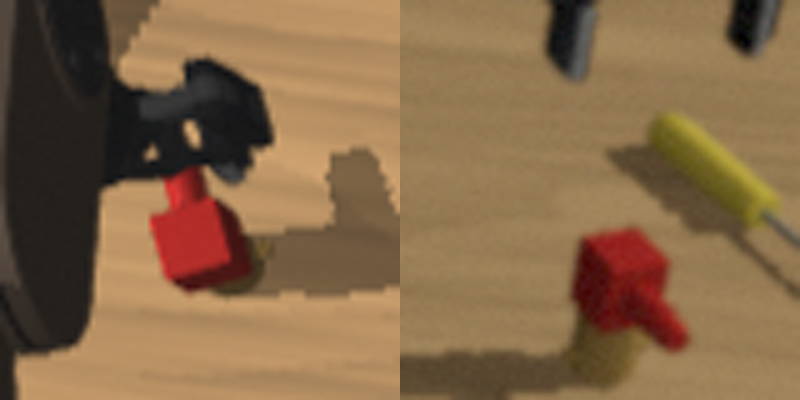

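Call:
send_rows([
  [[0.005, 0.15, 0.002], [0, 0, 0]],
  [[0.005, 0.15, 0.002], [0, 0, 0]],
  [[0.005, 0.15, 0.002], [0, 0, 0]],
  [[0.005, 0.15, 0.003], [0, 0, 0]],
  [[0, 0.15, 0], [0, 0, 0]],
  [[0, 0.12, 0], [0, 0, 0]],
  [[0, 0.1, 0], [0, 0, 0]],
  [[0, 0.05, 0], [0, 0, 0]],
  [[0, 0, 0], [0, 0, 0]],
])

```text
time: 6.0
eef_pos: [0.4815, 0.2612, 0.0562]
tcp_rot: [0.69, 0.155, -0.156, -0.69]
contact_force: [-0.4, -0.1, -0.4]
opening: 1.006
```

```bash
python3 - <<'E'
from h import *
s=read_camera("scene");t=read_camera("top")
go((.481,.261,.055),25.5)
cv2.imwrite("pics/g2.png",np.hstack([crop(t,90,160,80,80,5),crop(s,340,140,80,80,5)]))
E
```

```text
t 6.1 pos [0.4825 0.2615 0.0575] yaw 25.48 j6 deg [ 17.9 -97.6] open 0.999 F [ 0.3   0.69 -0.12] M [ 0.04  0.   -0.04]
turn units about tool y -0.0001 | shift units before turn [-0.0129  0.0207  0.0015] | after turn [-0.0129  0.0207  0.0015]
tool y axis [ 1.e-03  3.e-04 -1.e+00]
```

View pics/g2.png

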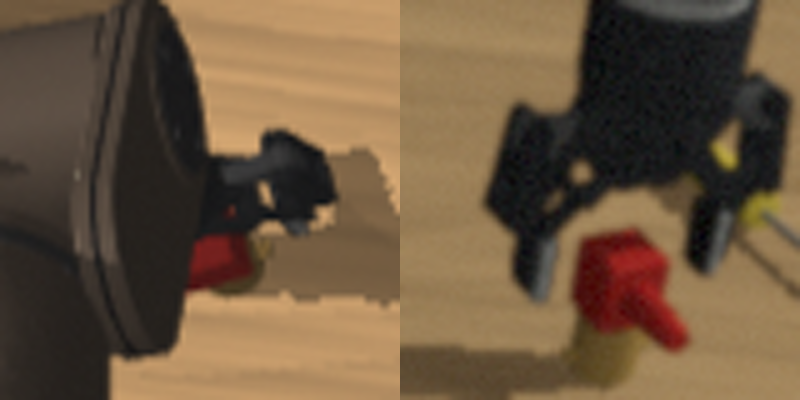

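The block sits centred between the fingers, so I'll close.

Call:
send_rows([
  [[0, 0, 0], [0, 0, 0]],
  [[0, 0, 0], [0, 0, 0]],
  [[0, 0, 0], [0, 0, 0]],
  [[0, 0, 0], [0, 0, 0]],
  [[0, 0, 0], [0, 0, 0]],
  [[0, 0, 0], [0, 0, 0]],
  [[0, 0, 0], [0, 0, 0]],
  [[0, 0, 0], [0, 0, 0]],
], gripper=1, grip_force=35)

```text
time: 6.9
eef_pos: [0.4822, 0.2614, 0.0573]
tcp_rot: [-0.69, -0.156, 0.156, 0.69]
contact_force: [-1.5, -0.2, 2.8]
opening: 0.395
```

Call:
send_rows([
  [[0, -0.05, 0], [0, 0, 0]],
  [[0, -0.1, 0], [0, 0, 0]],
  [[0, -0.2, 0], [0, 0, 0]],
  [[0, -0.3, 0], [0, 0, 0]],
  [[0, -0.3, 0], [0, 0, 0]],
  [[0, -0.1, 0], [0, 0, 0]],
  [[0, 0, 0], [0, 0, 0]],
  [[0, 0, 0], [0, 0, 0]],
])

```text
time: 7.7
eef_pos: [0.481, 0.261, 0.1814]
tcp_rot: [0.69, 0.155, -0.157, -0.69]
contact_force: [-0.8, -0.4, -2.1]
opening: 0.389
```

```bash
python3 - <<'E'
from h import *
go((.539,-.185,.182),-26)
E
```

```text
t 7.7 pos [0.481  0.261  0.1814] yaw 25.5 j6 deg [ 17.9 -97.6] open 0.389 F [-0.78 -0.42 -2.1 ] M [ 0.01 -0.    0.04]
turn units about tool y 0.143 | shift units before turn [-1.1638e+00 -3.5000e-03 -3.5627e+00] | after turn [ 2.0635 -0.0111 -3.1287]
tool y axis [-2.3e-03 -8.0e-04 -1.0e+00]
```

Call:
send_rows([
  [[0, 0, 0], [0, 0.0217, 0]],
  [[0, 0, 0], [0, 0.0217, 0]],
  [[0, 0, 0], [0, 0.0217, 0]],
  [[0, 0, 0], [0, 0.0217, 0]],
  [[0, 0, 0], [0, 0.0217, 0]],
  [[0, 0, 0], [0, 0.0217, 0]],
  [[0, 0, 0], [0, 0.0213, 0]],
  [[0, 0, 0], [0, 0, 0]],
])

```text
time: 8.5
eef_pos: [0.4805, 0.2608, 0.1798]
tcp_rot: [0.686, -0.179, 0.176, -0.684]
contact_force: [0.1, -0.3, -1.0]
opening: 0.392
```

Call:
send_rows([
  [[0.1, 0, -0.13], [0, 0, 0]],
  [[0.2, 0, -0.27], [0, 0, 0]],
  [[0.2, 0, -0.27], [0, 0, 0]],
  [[0.2, 0, -0.27], [0, 0, 0]],
  [[0.2, 0, -0.27], [0, 0, 0]],
  [[0.2, 0, -0.27], [0, 0, 0]],
  [[0.2, 0, -0.27], [0, 0, 0]],
  [[0.2, 0, -0.27], [0, 0, 0]],
  [[0.2, 0, -0.27], [0, 0, 0]],
  [[0.2, 0, -0.27], [0, 0, 0]],
  [[0.2, 0, -0.27], [0, 0, 0]],
  [[0.1, 0, -0.15], [0, 0, 0]],
])

```text
time: 9.7
eef_pos: [0.5385, -0.1821, 0.1811]
tcp_rot: [0.685, -0.178, 0.176, -0.685]
contact_force: [0.2, 0.1, -1.8]
opening: 0.389
```

Call:
send_rows([
  [[0.02, 0, -0.03], [0, 0, 0]],
  [[0, 0, 0], [0, 0, 0]],
])

```text
time: 9.9
eef_pos: [0.5387, -0.1838, 0.1813]
tcp_rot: [-0.684, 0.178, -0.176, 0.685]
contact_force: [-1.3, 0.6, -1.5]
opening: 0.39
```

```bash
python3 - <<'E'
from h import *
s=read_camera("scene");t=read_camera("top")
go((.539,-.185,.155),-29)
cv2.imwrite("pics/a1.png",np.hstack([crop(t,280,160,80,100,5),crop(s,160,120,80,100,5)]))
E
```

```text
t 10.0 pos [ 0.539  -0.1826  0.1818] yaw -28.94 j6 deg [-28.9 -90. ] open 0.391 F [ 0.39 -0.08 -0.28] M [-0.05 -0.01 -0.01]
turn units about tool y 0.0002 | shift units before turn [ 0.0105  0.2236 -0.0178] | after turn [ 0.0105  0.2236 -0.0178]
tool y axis [-0.0018  0.0015 -1.    ]
```

View pics/a1.png

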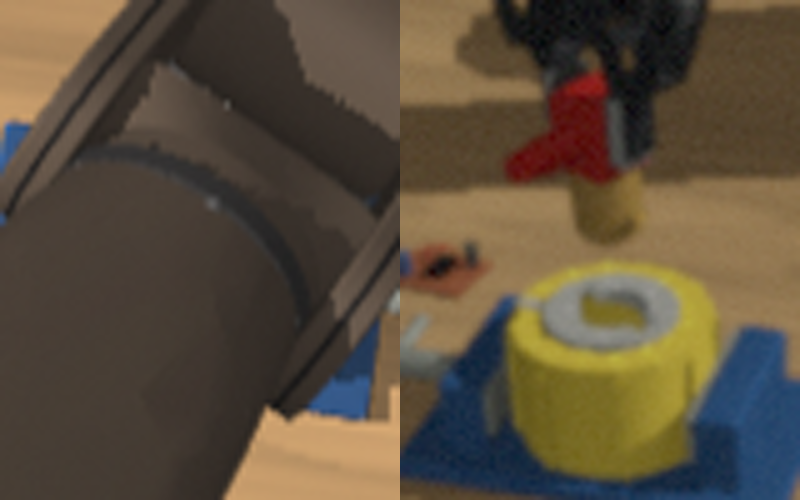

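```bash
python3 - <<'E'
from h import *
s=read_camera("scene")
st=get_state();p=st["eef_pos"];print(p)
cx=np.array([np.cos(np.radians(-29)),np.sin(np.radians(-29)),0])
cen=lambda z,o:np.array([p[0],p[1],z])+cx*o
for o in(-.004,0,.004):
    uz=p[2]-.0573
    pts=np.array([proj(s,cen(uz,o)+.0145*np.array([np.cos(a),np.sin(a),0])) for a in np.linspace(0,6.28,60)])
    out=proj(s,cen(uz+.056,o)+.055*cx)
    top=np.array([proj(s,cen(uz+.030,o)+.017*np.array([np.cos(a),np.sin(a),0])) for a in np.linspace(0,6.28,60)])
    T=lambda q:((q-[160,120])*5+[400,0]).round(1)
    print(o,"bottom crop x range",T(np.array([pts[:,0].min(),pts[:,1].max()])),T(np.array([pts[:,0].max(),pts[:,1].max()])),"spigot z30 x",T(top.min(0))[0],T(top.max(0))[0],"outlet",T(out))
cc=lambda c:np.array([proj(s,np.array([c[0],c[1],.08])+.0335*np.array([np.cos(a),np.sin(a),0])) for a in np.linspace(0,6.28,90)])
for c in((.5384,-.1853),(.5405,-.1845)):
    q=cc(c);print("collar pred",T(q.min(0)),T(q.max(0)))
im=crop(s,160,120,80,100,8);cv2.imwrite("pics/a2.png",im[:,:])
E
```

```text
[ 0.53913875 -0.18237341  0.18213149]
-0.004 bottom crop x range [581.6 239.3] [641.6 239.3] spigot z30 x 571.8 643.3 outlet [516.3 163.5]
0 bottom crop x range [575.5 242.5] [635.7 242.5] spigot z30 x 565.6 637.3 outlet [509.6 166.7]
0.004 bottom crop x range [569.5 245.7] [629.8 245.7] spigot z30 x 559.4 631.3 outlet [503.  169.9]
collar pred [538.3 269.2] [674. 341.]
collar pred [538.5 271.5] [674.4 343.5]
```

View pics/a2.png

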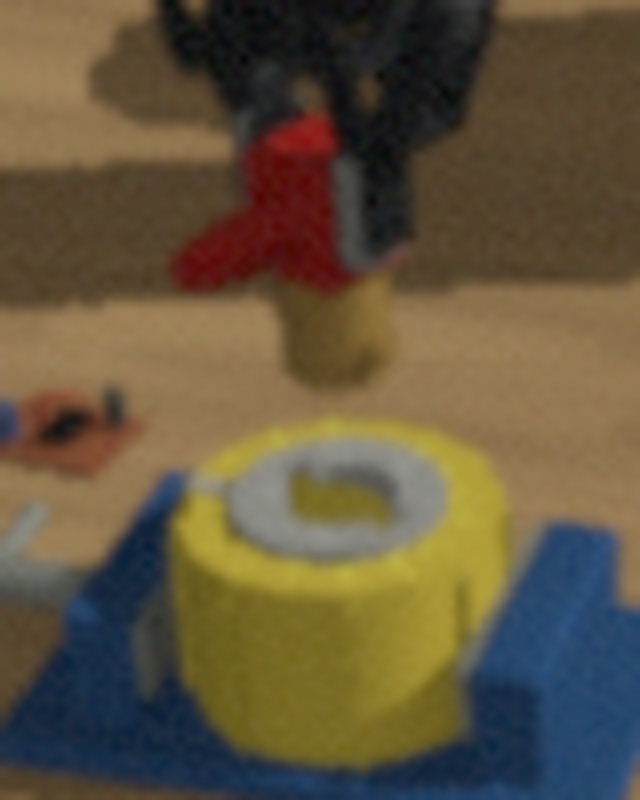

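Call:
send_rows([
  [[0.016, 0, -0.005], [0, 0, 0]],
  [[0.016, 0, -0.004], [0, 0, 0]],
  [[0, 0.08, 0], [0, 0, 0]],
  [[0, 0.1, 0], [0, 0, 0]],
  [[0, 0.1, 0], [0, 0, 0]],
  [[0, 0.05, 0], [0, 0, 0]],
  [[0, 0, 0], [0, 0, 0]],
  [[0, 0, 0], [0, 0, 0]],
])

```text
time: 10.85
eef_pos: [0.5424, -0.1866, 0.1431]
tcp_rot: [-0.684, 0.177, -0.177, 0.685]
contact_force: [0.4, 0.7, -2.0]
opening: 0.39
```

Call:
send_rows([
  [[0, 0.017, 0], [0, 0, 0]],
  [[0, 0.017, 0], [0, 0, 0]],
  [[0, 0.016, 0], [0, 0, 0]],
  [[0, 0, 0], [0, 0, 0]],
])

```text
time: 11.25
eef_pos: [0.5422, -0.1865, 0.1371]
tcp_rot: [-0.684, 0.177, -0.177, 0.685]
contact_force: [-0.1, 0.1, -1.9]
opening: 0.393
```

```bash
python3 - <<'E'
from h import *
go((.5418,-.1852,.128),-29)
E
```

```text
t 11.25 pos [ 0.5422 -0.1865  0.1371] yaw -29.04 j6 deg [-29.1 -90.1] open 0.393 F [-0.1   0.15 -1.92] M [0.01 0.01 0.04]
turn units about tool y -0.0001 | shift units before turn [-0.0084  0.0759  0.0079] | after turn [-0.0084  0.0759  0.0079]
tool y axis [-3.e-04  2.e-04 -1.e+00]
```

Call:
send_rows([
  [[-0.006, 0, 0.006], [0, 0, 0]],
  [[0, 0.012, 0], [0, 0, 0]],
  [[0, 0.012, 0], [0, 0, 0]],
  [[0, 0, 0], [0, 0, 0]],
])

```text
time: 11.65
eef_pos: [0.5419, -0.1856, 0.1344]
tcp_rot: [0.685, -0.178, 0.177, -0.684]
contact_force: [-1.6, -0.1, -0.0]
opening: 0.397
```

Call:
send_rows([
  [[0, 0.012, 0], [0, 0, 0]],
  [[0, 0.012, 0], [0, 0, 0]],
  [[0, 0, 0], [0, 0, 0]],
])

```text
time: 11.95
eef_pos: [0.5413, -0.1858, 0.1318]
tcp_rot: [0.685, -0.178, 0.176, -0.684]
contact_force: [-4.3, -0.5, 0.9]
opening: 0.391
```

```bash
python3 - <<'E'
from h import *
go((.5418,-.1852,.128),-29)
E
```

```text
t 11.95 pos [ 0.5413 -0.1858  0.1318] yaw -29.02 j6 deg [-29.1 -90. ] open 0.391 F [-4.26 -0.5   0.87] M [-0.09  0.76 -0.01]
turn units about tool y -0.0001 | shift units before turn [0.0014 0.0315 0.0061] | after turn [0.0014 0.0315 0.0061]
tool y axis [-2.5e-03 -1.0e-04 -1.0e+00]
```

Call:
send_rows([
  [[-0.011, 0, -0.006], [0, 0, 0]],
  [[0, 0.01, 0], [0, 0, 0]],
  [[0, 0, 0], [0, 0, 0]],
])

```text
time: 12.25
eef_pos: [0.5407, -0.1855, 0.1299]
tcp_rot: [-0.684, 0.177, -0.178, 0.685]
contact_force: [-0.6, -0.2, -2.0]
opening: 0.388
```

```bash
python3 - <<'E'
from h import *
go((.5418,-.1852,.128),-29)
E
```

```text
t 12.25 pos [ 0.5407 -0.1855  0.1299] yaw -29.05 j6 deg [-29.1 -90.1] open 0.388 F [-0.62 -0.17 -2.01] M [-0.02  0.01 -0.  ]
turn units about tool y -0.0001 | shift units before turn [0.0071 0.0155 0.0065] | after turn [0.0071 0.0155 0.0065]
tool y axis [ 5.e-04  3.e-04 -1.e+00]
```

Call:
send_rows([
  [[0, 0.014, 0], [0, 0, 0]],
  [[0, 0.014, 0], [0, 0, 0]],
  [[0, 0.01, 0], [0, 0, 0]],
  [[0, 0, 0], [0, 0, 0]],
])

```text
time: 12.65
eef_pos: [0.5406, -0.1855, 0.1254]
tcp_rot: [-0.684, 0.177, -0.177, 0.685]
contact_force: [0.5, -0.3, -1.0]
opening: 0.392
```

Call:
send_rows([
  [[0, 0.012, 0], [0, 0, 0]],
  [[0, 0.012, 0], [0, 0, 0]],
  [[0, 0, 0], [0, 0, 0]],
])

```text
time: 12.95
eef_pos: [0.5404, -0.1855, 0.1226]
tcp_rot: [-0.684, 0.177, -0.177, 0.685]
contact_force: [-0.9, -0.1, -1.3]
opening: 0.393
```

```bash
python3 - <<'E'
from h import *
go((.5407,-.1855,.1128),-29)
E
```

```text
t 12.95 pos [ 0.5404 -0.1855  0.1226] yaw -29.04 j6 deg [-29.1 -90.1] open 0.393 F [-0.89 -0.13 -1.34] M [0.01 0.01 0.03]
turn units about tool y -0.0001 | shift units before turn [0.002  0.0818 0.0008] | after turn [0.002  0.0818 0.0008]
tool y axis [-3.e-04  3.e-04 -1.e+00]
```

Call:
send_rows([
  [[0, 0.012, 0], [0, 0, 0]],
  [[0, 0.012, 0], [0, 0, 0]],
  [[0, 0.012, 0], [0, 0, 0]],
  [[0, 0.012, 0], [0, 0, 0]],
  [[0, 0, 0], [0, 0, 0]],
])

```text
time: 13.45
eef_pos: [0.5405, -0.1856, 0.1168]
tcp_rot: [-0.684, 0.177, -0.177, 0.685]
contact_force: [-0.1, 0.5, -2.0]
opening: 0.387
```

Call:
send_rows([
  [[0, 0.012, 0], [0, 0, 0]],
  [[0, 0.012, 0], [0, 0, 0]],
  [[0, 0, 0], [0, 0, 0]],
])

```text
time: 13.75
eef_pos: [0.5406, -0.1856, 0.114]
tcp_rot: [-0.685, 0.177, -0.177, 0.685]
contact_force: [-0.9, -0.5, -1.4]
opening: 0.391
```

```bash
python3 - <<'E'
from h import *
go((.5407,-.1855,.1128),-29)
E
```

```text
t 13.75 pos [ 0.5406 -0.1856  0.114 ] yaw -29.04 j6 deg [-29.1 -90.1] open 0.391 F [-0.87 -0.48 -1.37] M [ 0.03 -0.01  0.04]
turn units about tool y -0.0001 | shift units before turn [0.0007 0.0102 0.0012] | after turn [0.0007 0.0102 0.0012]
tool y axis [-0.  0. -1.]
```

Lugs have dropped into the slots: there was no resistance below lug height. Next I'll settle onto the seal.

Call:
send_rows([
  [[0, 0.008, 0], [0, 0, 0]],
  [[0, 0.006, 0], [0, 0, 0]],
  [[0, 0, 0], [0, 0, 0]],
])

```text
time: 14.05
eef_pos: [0.5407, -0.1856, 0.1129]
tcp_rot: [0.685, -0.177, 0.177, -0.685]
contact_force: [-0.7, 0.0, 0.0]
opening: 0.393
```

Call:
send_rows([
  [[0, 0, 0], [0, 0.0111, 0]],
  [[0, 0, 0], [0, 0.0111, 0]],
  [[0, 0, 0], [0, 0, 0]],
])

```text
time: 14.35
eef_pos: [0.5407, -0.1856, 0.1129]
tcp_rot: [0.671, -0.224, 0.225, -0.671]
contact_force: [-1.2, 0.5, 1.2]
opening: 0.389
```

```bash
python3 - <<'E'
from h import *
go((.5407,-.1855,.1128),-91.2)
E
```

```text
t 14.35 pos [ 0.5407 -0.1856  0.1129] yaw -37.02 j6 deg [-29.1 -82.1] open 0.389 F [-1.18  0.53  1.23] M [ 0.09  0.17 -0.  ]
turn units about tool y 0.1505 | shift units before turn [-0.0004  0.0008  0.0009] | after turn [-0.0009  0.0008  0.0002]
tool y axis [ 1.e-04 -1.e-04 -1.e+00]
```

Call:
send_rows([
  [[0, 0, -0.001], [0, 0.0111, 0]],
  [[0, 0, -0.001], [0, 0.0111, 0]],
  [[0, 0, -0.001], [0, 0.0111, 0]],
  [[0, 0, 0], [0, 0, 0]],
])

```text
time: 14.75
eef_pos: [0.5405, -0.1859, 0.1129]
tcp_rot: [-0.644, 0.293, -0.293, 0.644]
contact_force: [-0.6, 1.0, 0.8]
opening: 0.392
```

```bash
python3 - <<'E'
from h import *
go((.5400,-.1858,.1128),-91.2)
E
```

```text
t 14.75 pos [ 0.5405 -0.1859  0.1129] yaw -48.94 j6 deg [-29.1 -70.2] open 0.392 F [-0.56  1.04  0.8 ] M [ 0.14  0.2  -0.02]
turn units about tool y 0.1174 | shift units before turn [-0.0032  0.0008 -0.0029] | after turn [-0.0005  0.0008 -0.0043]
tool y axis [ 4.e-04 -1.e-04 -1.e+00]
```

Call:
send_rows([
  [[0, 0.0026, -0.001], [0, 0.0111, 0]],
  [[0, 0.0026, -0.001], [0, 0.0111, 0]],
  [[0, 0.0026, -0.001], [0, 0.0111, 0]],
  [[0, 0, 0], [0, 0, 0]],
])

```text
time: 15.15
eef_pos: [0.5403, -0.186, 0.1121]
tcp_rot: [-0.61, 0.358, -0.358, 0.61]
contact_force: [0.2, 1.3, 2.0]
opening: 0.393
```

```bash
python3 - <<'E'
from h import *
go((.5400,-.1858,.1128),-91.2)
E
```

```text
t 15.15 pos [ 0.5403 -0.186   0.1121] yaw -60.89 j6 deg [-29.2 -58.3] open 0.393 F [0.22 1.31 2.04] M [ 0.2   0.17 -0.04]
turn units about tool y 0.0842 | shift units before turn [-0.0031 -0.0055 -0.0015] | after turn [-0.002  -0.0055 -0.0029]
tool y axis [ 6.e-04  0.e+00 -1.e+00]
```

Call:
send_rows([
  [[0, 0.0026, -0.001], [0, 0.0111, 0]],
  [[0, 0.0026, -0.001], [0, 0.0111, 0]],
  [[0, 0.0026, -0.001], [0, 0.0111, 0]],
  [[0, 0, 0], [0, 0, 0]],
])

```text
time: 15.55
eef_pos: [0.5401, -0.1861, 0.1113]
tcp_rot: [-0.569, 0.42, -0.42, 0.569]
contact_force: [-0.3, 0.9, 2.4]
opening: 0.388
```

```bash
python3 - <<'E'
from h import *
go((.5400,-.1858,.1128),-91.5)
E
```

```text
t 15.55 pos [ 0.5401 -0.1861  0.1113] yaw -72.85 j6 deg [-29.2 -46.4] open 0.388 F [-0.29  0.89  2.37] M [ 0.4   0.13 -0.07]
turn units about tool y 0.0518 | shift units before turn [-0.003  -0.0127 -0.0001] | after turn [-0.0028 -0.0127 -0.001 ]
tool y axis [ 9.e-04  2.e-04 -1.e+00]
```

Call:
send_rows([
  [[0, 0.0026, -0.001], [0, 0.0111, 0]],
  [[0, 0.0026, -0.001], [0, 0.0111, 0]],
  [[0, 0.0026, -0.001], [0, 0.0111, 0]],
  [[0, 0, 0], [0, 0, 0]],
])

```text
time: 15.95
eef_pos: [0.5399, -0.1862, 0.1104]
tcp_rot: [-0.522, 0.477, -0.477, 0.522]
contact_force: [0.7, 1.8, 3.1]
opening: 0.396
```

```bash
python3 - <<'E'
from h import *
s=read_camera("scene");t=read_camera("top")
go((.5400,-.1858,.1128),-91.5)
cv2.imwrite("pics/f1.png",np.hstack([crop(t,290,170,80,80,5),crop(s,160,140,80,80,5)]))
E
```

```text
t 16.05 pos [ 0.5399 -0.1863  0.1104] yaw -84.82 j6 deg [-29.2 -34.4] open 0.397 F [0.74 2.87 4.58] M [ 0.52  0.09 -0.09]
turn units about tool y 0.0186 | shift units before turn [-0.0037 -0.0203  0.0014] | after turn [-0.0038 -0.0203  0.001 ]
tool y axis [ 1.2e-03  2.0e-04 -1.0e+00]
```

View pics/f1.png

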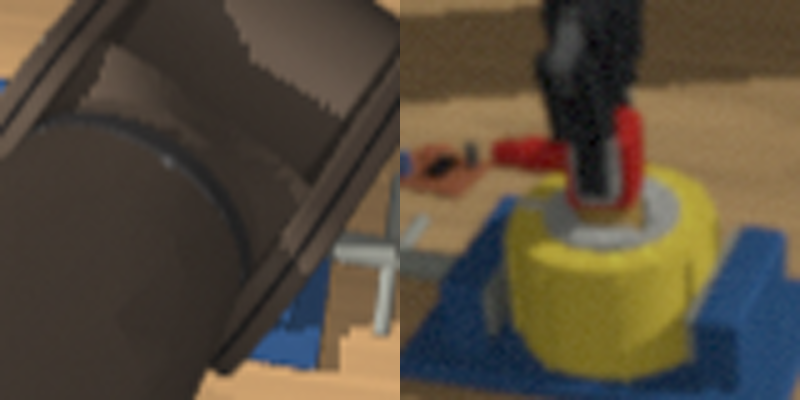

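The elbow is seated and turning with the jaws, and the outlet is approaching the mark. I'll do the last 6.7 degrees.

Call:
send_rows([
  [[0, 0.0022, -0.001], [0, 0.0093, 0]],
  [[0, 0.0022, -0.001], [0, 0.0093, 0]],
  [[0, 0, 0], [0, 0, 0]],
  [[0, 0, 0], [0, 0, 0]],
])

```text
time: 16.45
eef_pos: [0.5397, -0.1864, 0.1098]
tcp_rot: [0.493, -0.506, 0.507, -0.493]
contact_force: [-0.2, 1.4, 5.3]
opening: 0.39
```

```bash
python3 - <<'E'
from h import *
go((.5400,-.1858,.1128),-91.5)
E
```

```text
t 16.45 pos [ 0.5397 -0.1864  0.1098] yaw -91.56 j6 deg [-29.2 -27.7] open 0.39 F [-0.18  1.44  5.26] M [ 0.55  0.01 -0.04]
turn units about tool y -0.0002 | shift units before turn [-0.0049 -0.0246  0.0027] | after turn [-0.0049 -0.0246  0.0027]
tool y axis [ 1.3e-03 -1.0e-04 -1.0e+00]
```

Call:
send_rows([
  [[0, 0, 0], [0, 0, 0]],
  [[0, 0, 0], [0, 0, 0]],
  [[0, 0, 0], [0, 0, 0]],
  [[0, 0, 0], [0, 0, 0]],
  [[0, 0, 0], [0, 0, 0]],
  [[0, 0, 0], [0, 0, 0]],
  [[0, 0, 0], [0, 0, 0]],
  [[0, 0, 0], [0, 0, 0]],
], gripper=0)

```text
time: 17.25
eef_pos: [0.5392, -0.1863, 0.1093]
tcp_rot: [0.493, -0.507, 0.507, -0.493]
contact_force: [0.2, -0.1, 0.7]
opening: 1.004
```

Call:
send_rows([
  [[0, -0.05, 0], [0, 0, 0]],
  [[0, -0.1, 0], [0, 0, 0]],
  [[0, -0.2, 0], [0, 0, 0]],
  [[0, -0.2, 0], [0, 0, 0]],
  [[0, -0.2, 0], [0, 0, 0]],
  [[0, -0.2, 0], [0, 0, 0]],
  [[-0.2, 0, 0], [0, 0, 0]],
  [[-0.35, 0, 0], [0, 0, 0]],
  [[-0.35, 0, 0], [0, 0, 0]],
  [[-0.35, 0, 0], [0, 0, 0]],
  [[-0.35, 0, 0], [0, 0, 0]],
  [[-0.2, 0, 0], [0, 0, 0]],
])

```text
time: 18.45
eef_pos: [0.5454, 0.0323, 0.2248]
tcp_rot: [0.493, -0.506, 0.507, -0.494]
contact_force: [-0.2, -0.1, 0.9]
opening: 0.996
```

```bash
python3 - <<'E'
from h import *
s=read_camera("scene");t=read_camera("top")
go((.5400,-.1858,.1098),-91.5)
cv2.imwrite("pics/f2.png",np.hstack([crop(t,280,170,80,80,5),crop(s,150,140,80,80,5)]))
cv2.imwrite("pics/full2.png",t["img"])
E
```

```text
t 18.55 pos [0.5455 0.0323 0.2247] yaw -91.43 j6 deg [-7.3 -5.8] open 1.001 F [-0.31 -1.12  0.21] M [-0.05  0.03 -0.03]
turn units about tool y 0.0002 | shift units before turn [ 1.8188  0.9564 -0.0019] | after turn [1.8188e+00 9.5640e-01 2.0000e-04]
tool y axis [ 1.7e-03  3.0e-04 -1.0e+00]
```

View pics/f2.png

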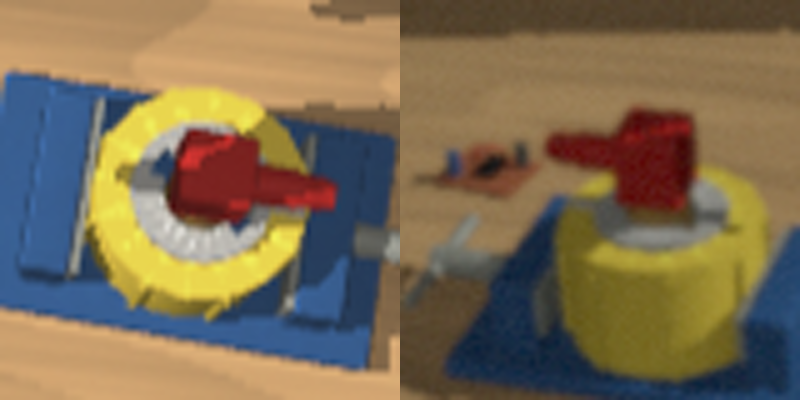

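```bash
python3 - <<'E'
from h import *
t=read_camera("top");s=read_camera("scene")
ang=lambda d:np.degrees(np.arctan2(d[1],d[0])).round(2)
P=lambda x,y,z:onz(t,(x+.5)/5-.5+280,(y+.5)/5-.5+170,z)
# red blob: all-red mask, tip and principal axis
m=mask(t,(0,150,60),(8,255,255)); m[:, :290]=0;m[:,360:]=0;m[:170]=0;m[250:]=0
ys,xs=np.nonzero(m); print(len(xs))
# outlet midline columns
pts=[]
for u in range(335,347):
    r=ys[xs==u]
    if len(r): pts.append((u,r.mean(),len(r))); 
print(pts)
q=[onz(t,u,v,.1085) for u,v,n in pts if 3<=n<=9]
q=np.array(q); 
vx,vy,_,_=cv2.fitLine(q[:,:2].astype(np.float32),cv2.DIST_L2,0,.01,.01).ravel(); print("outlet line",ang((vx,vy)))
tip=P(330,193,.1085); C=np.array([.5384,-.1853]); print("tip",tip,"from top-collar",ang(tip[:2]-C),np.linalg.norm(tip[:2]-C))
for a,b,z in(((10,72),(395,137),.015),((0,308),(365,368),.015),):
    print("vise edge",ang(P(*b,z)-P(*a,z)))
print("jaw lines",ang(P(104,98,.052)-P(76,275,.052)),ang(P(313,135,.052)-P(288,312,.052)))
E
```

```text
361
[(335, np.float64(207.0), 7), (336, np.float64(207.0), 7), (337, np.float64(207.0), 7), (338, np.float64(207.5), 8), (339, np.float64(207.5), 6), (340, np.float64(207.5), 6), (341, np.float64(207.5), 6), (342, np.float64(208.0), 5), (343, np.float64(208.0), 5), (344, np.float64(208.0), 5), (345, np.float64(208.5), 4), (346, np.float64(208.0), 3)]
outlet line -89.59
tip [ 0.53928653 -0.2395747   0.1085    ] from top-collar -89.06 0.05428193968086678
vise edge -92.23
vise edge -91.74
jaw lines -2.21 -2.45
```

```bash
python3 -c "
from plant import *
print(sign_off())"
```

```text
the job is handed in; nothing more can be done
None
```

The red elbow is screwed into the collar, its outlet points at the white mark to within about 3 degrees, and I have let go and handed the job in.

- **Insertion:** I gripped the block, entered the bore (one 1.5 mm correction after feeling the chamfer touch) and the lugs dropped into the slots without resistance.
- **Turn:** I turned it about 62 degrees clockwise. The seal's push rose smoothly to about 5–6 N, with no hard stop or jamming.
- **Final height:** the spigot's underside was about 52.5 mm above the bench just before release, within the expected 49–53 mm.
- **Outlet angle:** the measurements disagree a little. The gripper let go with the outlet at -91.5 degrees, while the top camera afterwards read about -89 to -89.6 degrees. The mark measures -91 degrees directly in the top camera and about -92 from the vise edges. A rougher reading from the scene camera gave about -95. I did not regrip to correct it.
- **Rest of the bench:** the arm had pulled clear, touching nothing, about 18.6 s in. I did not take a separate measurement of the other loose things, but the arm went nowhere near them except well overhead.

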